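# Close the balance's draught shield and tare it by its touch-free sensor

### The arm

A 6-joint arm with a two-finger parallel gripper is mounted at the origin on the work surface. World frame = base frame: x ahead of the robot, y to its left, z up, the work surface at z = 0. Lengths are in m, angles in rad, forces in N, time in s.
With the tool pointing down it reaches from about 0.35 to 0.775 m from the base axis. Payload 5.5 kg.
Tool frame: the origin (TCP) lies midway between the tips of the shut fingers; the grasp point (between the pads) lies 19 mm behind it; z points along the fingers, y is the line along which they close (so a half turn about z gives the same grasp; the last joint's range is limited). The gripper opens to 85 mm and grips with 20 to 120 N. Pads are 22 mm wide; open, the fingers measure 114 mm over their backs; the gripper's body (76 mm by 85 mm) begins 54 mm behind the grasp point. The pads swing forward as they close: fully open they stand 13 mm farther back than shut.
Start: joints at [-1.326, 0.313, 0.046, 1.304, 0, 1.431], TCP at [0.216, -0.533, 0.201] pointing down, gripper open.
Joint ranges: [-2.76, 2.76], [-0.86, 1.69], [-1.03, 1.26], [-2.2, 2.34], [-1.47, 1.5], [-3.14, 3.14]. Speed limits (rad/s): [2.57, 2.57, 3.14, 3.14, 3.14, 3.14].

### API

Orientations are given as a unit quaternion [w, x, y, z].
In Python, from workcell import env gives the robot as it stands.
- The arm moves only by the tool move_arm, never from a script. Its argument "targets" is a list of rows, each a list of 3 entries, a list of its own where there are three numbers: the shift along the tool's x, y, z in mm, then the turn, a rotation vector about the tool's x, y, z in units of 10 degrees (1.0 is 10 degrees), then the closure, from -1 (fully open) to 1 (shut). In form: [[[dx, dy, dz], [ax, ay, az], gripper], ...]. A call has 1 to 5 rows; each row is the pose to reach, as a shift and turn from the pose commanded when the call began, along the tool's axes at that moment; what a row does not reach only later rows make up. A row lasts 1/8 s, in which the tool goes at most 62.5 mm and 10.7 degrees, less where a joint would pass 70% of its speed; a pose out of reach is approached as far as the arm can. A call with a gripper value outside its range is refused whole. The fingers move at their own pace and stop on an object; "squeeze" is the grip in N (left out, the last holds). Time passes only in rows, so rows that repeat a pose let the fingers close. It gives the time, the measured TCP pose, the force, the opening and the grip force at its end, in the units of the state.
- env.get_state(): the state, without advancing time (a new reading comes with each control period).
- env.read_camera(name): name is "side" or "top"; returns a dict with "pixels" (420x560x3 uint8, red, green, blue), "fovy" (degrees; the focal length in pixels is half the picture's height over the tangent of half this angle, whatever the lens; pixels are square), "cx", "cy" (the principal point, pixels), "extrinsics" (4x4, takes a point from world to camera coordinates). Camera axes: x right, y up, looking along -z (the intrinsics and any distortion apply to the point x, -y, -z); pixel columns grow to the right and rows downward; lengths in m; the calibration is good to about 2 mm. A picture is of the moment at which its call begins. There is no depth.
- env.hand_in(): hands the job in; it is judged then, once.
Trained networks look in a picture, given as the dict that the camera call returned (one of the last four; its "shot" number tells which), for a name from the list of things; names that differ only in an ending like _2 or _b are one class to them, and where a whole thing is asked for, a point or a joint stands for the part that bears it (a point fixed in the world has none). Each returns a list of dicts, best first, with "confidence" (0 to 1); they miss things now and then, are a little off and sometimes report something else, mostly with a low value. They report only what shows in the picture. A call takes as long as a camera call.
- env.spot_in(thing, picture): "centre" ([x, y, z] in m, in world coordinates, good to about 4 mm: the middle of the surface that is visible of it).
- env.regions_of(thing, picture): "mask" (420x560 bool, what is visible of it).
- env.landmark_of(thing, picture): "centre" ([x, y, z] in m, in world coordinates, good to about 4 mm: a listed point, or the origin of a listed thing).
The state is a dict: "clock": time; "joint_pos": joint angles; "qvel": joint speeds; "tau": joint torques, N m; "tcp_pos": TCP position; "orientation": TCP orientation; "wrist_force": force on the tool from outside, world axes, zero at the start; "ft_torque": the same for the moment, N m; "finger_gap": finger opening in m; "grip_force": force on a finger pad.
Only numpy, scipy, OpenCV 4.12 (cv2) and the standard library are available. Lean on these libraries where they do the work, as an engineer would, in place of code of your own. Each camera call takes 0.05 s, during which the arm holds its last target. There are 200 camera calls.

### The job

Tare the balance with the beaker on its pan: gently push the glass top door of its draught shield fully shut by the handle, without gripping it, then point from above at the right-hand touch-free sensor (the robot's right, beside the display), dwell there two seconds with the fingertips two or three centimetres above it, touching nothing, and take the hand well away. The left-hand sensor prints, so keep the fingertips away from it. Do not touch the terminal or the beaker, and leave everything else on the bench where it stands.

Things in the scene. Friction and masses are not known exactly. Their poses are not given: they have to be found in the camera images.
- balance: White laboratory balance fixed to the bench, 210 mm wide (its y), 385 deep (x -195 to +190). Origin on the bench; x points from the front (display) to the rear, y to the robot's left, z up. Glass draught shield x = -50 to +105, closed behind by a housing (x to +185), all 200 mm tall, open on top where the door is drawn back. Steel pan 96 mm across, top at z = 70, centred at x = +25, y = 0.
- terminal: The balance's low grey terminal in front of the shield, x = -195 to -60 mm in the balance's frame, full width, top face 42 mm above the bench, with a black display in the middle (up to 52 mm), white keys and a round sensor in each front corner. Not to be touched. Same origin and axes as balance.
- top_door (a joint): Opening of the sliding glass top door in m: 0 = fully shut (hard stop), up to 0.10 open. It slides level along the balance's x axis, to the rear as it opens. Starts 50 to 95 mm open; about 1.5 N of friction, no spring, stays where it is left.
- door_handle (a point): Top centre of the door's handle, an upright grey bar near the door's front edge: 80 mm long (balance's y), 14 thick (x), 22 tall on the glass, rubber-mounted: gives about 3 mm per 10 N along x. This point is 228 mm above the bench, the door glass 206 mm. Moves with the door; when shut it is at x = -36, y = 0 mm in the balance's frame. Nothing near is taller. Axes as the balance's.
- tare_sensor (a point): Right-hand touch-free sensor (right as seen from the robot): centre of the top of a round black lens 23 mm across in an aluminium ring 32 mm across, facing up, 46 mm above the bench, in the terminal's front right corner, at x = -155, y = -83 mm in the balance's frame. The shield's front (200 mm tall) stands 105 mm behind it.
- print_sensor (a point): Left-hand touch-free sensor, same shape, in the terminal's front left corner, x = -155, y = +83 mm in the balance's frame. Keep fingertips at least 50 mm to the side of it while they are less than 80 mm above it.
- beaker: Glass beaker standing on the pan inside the shield, 45 mm across, 57 mm tall. Origin under its centre. Not to be touched.
- large_bottle: Glass bottle with blue cap, 70 mm across, 140 mm tall, standing beside the balance. Origin under its centre.
- small_bottle: Glass bottle with blue cap, 56 mm across, 102 mm tall, beside the balance. Origin under its centre.
- filter_flask: Conical flask with a filter funnel on top, 82 mm across, 160 mm tall, beside the balance. Origin under its centre.
- petri_stack: Stack of four petri dishes, 89 mm across, 60 mm tall, beside the balance. Origin under its centre.
- weight: Steel knob weight, 31 mm across, 47 mm tall, left of the terminal. Origin under its centre.
- spatula: Steel spatula lying on the bench right of the terminal, 160 mm long, 5 mm thick. Origin under its middle.

How it is judged:
By the outcome, as a careful person would: the job done as asked, in the order asked, and still so for the second after the job is handed in, with the robot touching nothing.
It also fails if it takes over 48 s, if anything falls off the work surface, if the arm or the gripper's body presses on something with over 40 N, if the wrist force passes 120 N, or if a joint passes its speed limit or range.

## Working session

There is one attempt and no reset: what is moved stays moved. The work goes in short steps, Python scripts to look and compute and a tool call to move; the robot and the scene stay as the last step left them, time stands still between calls to the robot, and variables do not carry over. Pictures are saved under pics/ and viewed, at most 10 in all, crops included, and the job is handed in when it is done.

Besides the shell and the picture viewer there is one more tool, called after "Emit:" as a command line: name --argument value ..., lists and objects as JSON in quotes. move_arm: Moves the arm, as the interface text tells. Its arguments: {"type":"object","properties":{"targets":{"type":"array","items":{"type":"array"}},"squeeze":{"type":"number"}},"required":["targets"]}

```bash
mkdir -p pics; cat > look.py <<'E'
from workcell import env
import numpy as np, cv2
def look(names,tag,cams=("top","side")):
    for c in cams:
        p=env.read_camera(c); cv2.imwrite(f"pics/{tag}_{c}.png",p["pixels"][:,:,::-1])
        for n in names:
            r=env.landmark_of(n,p)[:2]
            print(c,n,[(np.round(d["centre"],4).tolist(),round(d["confidence"],2)) for d in r])
    return p
E
python3 - <<'E'
from look import *
look(["balance","door_handle","tare_sensor","print_sensor","beaker","large_bottle","small_bottle","filter_flask","petri_stack","weight","spatula"],"a")
s=env.get_state(); print(s["clock"],s["tcp_pos"],s["orientation"],s["finger_gap"])
E
```

```text
top balance [([0.6172, -0.0877, 0.0014], 0.67)]
top door_handle [([0.658, -0.0841, 0.2263], 0.53)]
top tare_sensor [([0.4595, -0.16, 0.0456], 0.95)]
top print_sensor [([0.4694, 0.0095, 0.0419], 0.89)]
top beaker [([0.6407, -0.0773, 0.0705], 0.78)]
top large_bottle [([0.6072, 0.1038, -0.0009], 0.83), ([0.4561, -0.2269, 0.0004], 0.51)]
top small_bottle [([0.7075, -0.2666, -0.0004], 0.89)]
top filter_flask [([0.5839, -0.2728, 0.0039], 0.84)]
top petri_stack [([0.7209, 0.1216, -0.0034], 0.55)]
top weight [([0.4762, 0.1044, 0.0009], 0.65)]
top spatula [([0.4553, -0.2294, -0.0004], 0.71)]
side balance [([0.6184, -0.0832, -0.0034], 0.97)]
side door_handle [([0.6564, -0.0848, 0.2263], 0.64)]
side tare_sensor [([0.463, -0.1604, 0.0417], 0.62), ([0.5897, -0.2745, -0.0007], 0.17)]
side print_sensor [([0.4674, 0.007, 0.0437], 0.8)]
side beaker [([0.6167, -0.0792, -0.002], 0.51)]
side large_bottle [([0.6067, 0.1058, 0.0004], 0.79)]
side small_bottle []
side filter_flask [([0.5873, -0.273, 0.0027], 0.93)]
side petri_stack [([0.7203, 0.1194, -0.0018], 0.69)]
side weight [([0.4719, 0.1044, -0.0003], 0.7), ([0.6536, -0.0827, 0.228], 0.56)]
side spatula [([0.4513, -0.2272, 0.0015], 0.64)]
1.2 [ 0.21583636 -0.53301519  0.20092486] [ 6.05845509e-05  9.81550051e-01  1.91205371e-01 -3.42033114e-06] 0.08570726382643788
```

View pics/a_top.png

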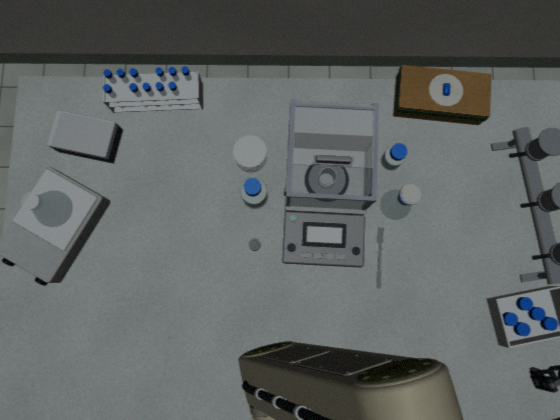

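View pics/a_side.png

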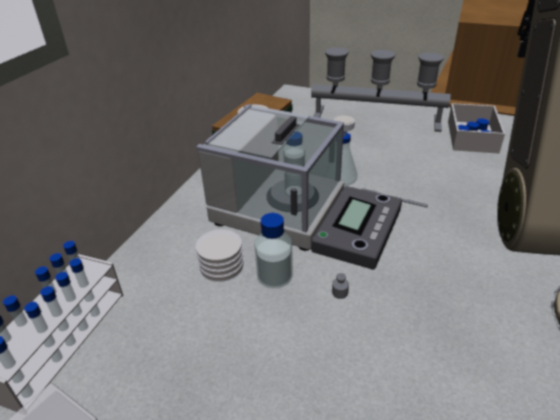

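The balance is seen clearly: the terminal is at about (324,238) in the top view, with its sensors at (292,247) and (356,250). The door handle is at (333,159), about 75 mm open. The balance is yawed about -2.6°. I'll lift first, then swing over to behind the handle with the fingers shut.

```bash
cat >> look.py <<'E'
from scipy.spatial.transform import Rotation as R
YAW=np.deg2rad(-2.6)
def go(x,y,z,yaw=YAW):
    s=env.get_state(); q=s["orientation"]; r=R.from_quat([q[1],q[2],q[3],q[0]])
    g=R.from_euler("z",yaw)*R.from_euler("x",np.pi)
    d=r.inv().apply(np.array([x,y,z])-s["tcp_pos"])*1000
    a=np.rad2deg((r.inv()*g).as_rotvec())/10
    print("t",round(s["clock"],2),"tcp",np.round(s["tcp_pos"],4),"F",np.round(s["wrist_force"],1),"shift",np.round(d,1),"turn",np.round(a,2))
E
python3 - <<'E'
from look import *
go(.705,-.087,.30)
E
```

```text
t 1.2 tcp [ 0.2158 -0.533   0.2009] F [ 0.3  0.2 -0.2] shift [ 620.8 -229.8  -99.1] turn [0.   0.   2.46]
```

Emit:
move_arm --targets '[[[0, 0, -60], [0, 0, 0], 1], [[0, 0, -99], [0, 0, 0], 1], [[60, -20, -99], [0, 0, 0.5], 1], [[115, -42, -99], [0, 0, 1.0], 1], [[170, -62, -99], [0, 0, 1.5], 1]]'

```text
clock: 1.82
tcp_pos: [0.3511, -0.4106, 0.3001]
orientation: [0.0, 0.998, 0.06, 0.0]
wrist_force: [0.7, -0.8, -1.3]
finger_gap: 0.0
grip_force: 0.0
```

```bash
python3 - <<'E'
from look import *
go(.705,-.087,.30)
E
```

```text
t 1.82 tcp [ 0.3511 -0.4106  0.3001] F [ 0.7 -0.8 -1.3] shift [ 3.899e+02 -2.792e+02  1.000e-01] turn [ 0.   -0.    0.94]
```

Emit:
move_arm --targets '[[[48, -34, 0], [0, 0, 0.5], 1], [[96, -68, 0], [0, 0, 0.94], 1], [[144, -103, 0], [0, 0, 0.94], 1], [[192, -137, 0], [0, 0, 0.94], 1], [[240, -172, 0], [0, 0, 0.94], 1]]'

```text
clock: 2.45
tcp_pos: [0.5685, -0.2101, 0.3001]
orientation: [0.0, 1.0, -0.021, 0.0]
wrist_force: [0.4, -0.3, -0.5]
finger_gap: -0.0004
grip_force: 0.0
```

```bash
python3 - <<'E'
from look import *
go(.705,-.087,.30)
E
```

```text
t 2.45 tcp [ 0.5685 -0.2101  0.3001] F [ 0.4 -0.3 -0.5] shift [ 1.313e+02 -1.286e+02  1.000e-01] turn [ 0.   -0.    0.02]
```

Emit:
move_arm --targets '[[[40, -40, 0], [0, 0, 0], 1], [[80, -80, 0], [0, 0, 0], 1], [[115, -112, 0], [0, 0, 0], 1], [[131, -128, 0], [0, 0, 0], 1], [[131, -128, 0], [0, 0, 0], 1]]'

```text
clock: 3.08
tcp_pos: [0.7043, -0.0874, 0.2984]
orientation: [-0.0, 1.0, -0.019, -0.001]
wrist_force: [-0.9, -1.8, 0.1]
finger_gap: 0.0001
grip_force: 0.0
```

```bash
python3 - <<'E'
from look import *
look(["door_handle","balance","tare_sensor","print_sensor"],"b")
go(.705,-.087,.213)
E
```

```text
top door_handle []
top balance [([0.6096, 0.1022, 0.0006], 0.3)]
top tare_sensor []
top print_sensor [([0.4546, -0.2275, -0.0004], 0.24)]
side door_handle [([0.651, -0.0846, 0.2258], 0.61)]
side balance [([0.6188, -0.0808, -0.0011], 0.62)]
side tare_sensor [([0.4606, -0.1578, 0.0403], 0.61)]
side print_sensor [([0.4679, 0.0057, 0.0452], 0.6)]
t 3.58 tcp [ 0.703  -0.0897  0.3004] F [ 0.8  0.3 -0.6] shift [ 1.8 -2.8 87.4] turn [ 0.   -0.    0.02]
```

Emit:
move_arm --targets '[[[0, -2, 30], [0, 0, 0], 1], [[0, -3, 60], [0, 0, 0], 1], [[0, -3, 78], [0, 0, 0], 1], [[0, -3, 86], [0, 0, 0], 1], [[0, -3, 86], [0, 0, 0], 1]]'

```text
clock: 4.2
tcp_pos: [0.7032, -0.0862, 0.2138]
orientation: [-0.0, 1.0, -0.021, -0.0]
wrist_force: [-0.0, 0.5, 0.2]
finger_gap: -0.0001
grip_force: 0.0
```

```bash
python3 - <<'E'
from look import *
look(["door_handle"],"c",("side",))
go(.593,-.085,.214)
E
```

```text
side door_handle [([0.6566, -0.0841, 0.2257], 0.68)]
t 4.3 tcp [ 0.7039 -0.0862  0.215 ] F [-0.2 -1.1 -0.4] shift [-110.9    3.3    0.8] turn [ 0.   -0.01  0.02]
```

View pics/c_side.png

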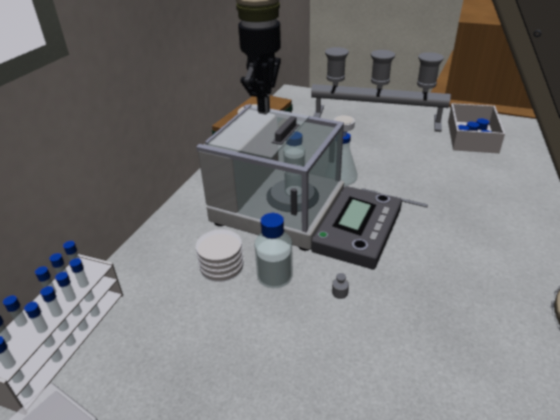

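The shut fingertips at (263,108) stand behind the handle at (286,128). I'll push forward slowly.

Emit:
move_arm --targets '[[[-10, 0, 0], [0, 0, 0], 1], [[-18, 0, 0], [0, 0, 0], 1], [[-24, 0, 0], [0, 0, 0], 1], [[-29, 0, 0], [0, 0, 0], 1], [[-34, 0, 0], [0, 0, 0], 1]]'

```text
clock: 4.92
tcp_pos: [0.6693, -0.0847, 0.214]
orientation: [0.0, 1.0, -0.021, 0.0]
wrist_force: [0.4, -0.2, 0.8]
finger_gap: -0.0
grip_force: 0.0
```

Emit:
move_arm --targets '[[[-6, 0, 0], [0, 0, 0], 1], [[-12, 0, 0], [0, 0, 0], 1], [[-18, 0, 0], [0, 0, 0], 1], [[-24, 0, 0], [0, 0, 0], 1], [[-30, 0, 0], [0, 0, 0], 1]]'

```text
clock: 5.55
tcp_pos: [0.6391, -0.0834, 0.2139]
orientation: [0.0, 1.0, -0.021, 0.0]
wrist_force: [-0.7, -1.2, 0.2]
finger_gap: -0.0
grip_force: 0.0
```

```bash
python3 - <<'E'
from look import *
look(["door_handle"],"d",("side",))
go(.6,-.085,.214)
E
```

```text
side door_handle [([0.6572, -0.0831, 0.2254], 0.55)]
t 5.65 tcp [ 0.6389 -0.0834  0.2141] F [ 0. -0.  0.] shift [-38.8   3.2   0.1] turn [0.   0.   0.02]
```

```bash
python3 - <<'E'
import cv2
im=cv2.imread("pics/d_side.png")[20:220,180:380]; cv2.imwrite("pics/d_crop.png",cv2.resize(im,(600,600),interpolation=cv2.INTER_CUBIC))
E
```

```text
(no output)
```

View pics/d_crop.png

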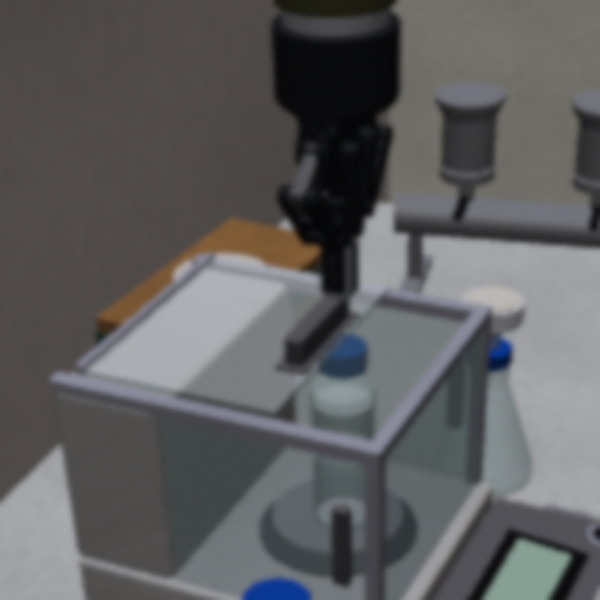

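```bash
cat >> look.py <<'E'
def proj(p,pts):
    E=np.array(p["extrinsics"]); f=p["pixels"].shape[0]/2/np.tan(np.deg2rad(p["fovy"])/2)
    c=(E[:3,:3]@np.array(pts).T).T+E[:3,3]
    return np.c_[p["cx"]+f*c[:,0]/-c[:,2], p["cy"]-f*c[:,1]/-c[:,2]].round(1)
E
python3 - <<'E'
from look import *
p=env.read_camera("side"); print({k:v for k,v in p.items() if k not in("pixels",)})
s=env.get_state(); t=s["tcp_pos"]
print(proj(p,[t,t+[0,0,.1],[.657,-.084,.228],[.658,-.044,.228],[.656,-.124,.228],[.582,-.084,.228],[.46,-.16,.046],[.468,.007,.046]]))
m=env.regions_of("door_handle",p)
for d in m[:2]:
    ys,xs=np.nonzero(d["mask"]); print(d["confidence"],xs.min(),xs.max(),ys.min(),ys.max(),xs.mean(),ys.mean(),len(xs))
for n in ("tare_sensor","print_sensor","weight","beaker","large_bottle"):
    for d in env.regions_of(n,p)[:1]:
        ys,xs=np.nonzero(d["mask"]); print(n,d["confidence"],xs.min(),xs.max(),ys.min(),ys.max())
p=env.read_camera("top")
print({k:v for k,v in p.items() if k!="pixels"})
print(proj(p,[t,t+[0,0,.1],[.657,-.084,.228],[.582,-.084,.228],[.46,-.16,.046],[.468,.007,.046]]))
E
```

```text
{'fovy': 47.619520004108736, 'cx': 284.5717199484392, 'cy': 206.51602898085085, 'extrinsics': array([[-0.92626896, -0.37615341, -0.02311767,  0.58321008],
       [ 0.20951724, -0.56497862,  0.7980612 , -0.20175797],
       [-0.31325443,  0.73437577,  0.60213278, -0.81452389],
       [ 0.        ,  0.        ,  0.        ,  1.        ]]), 'shot': 7}
[[293.3 131. ]
 [292.7  83.1]
 [285.1 123.2]
 [276.8 132.2]
 [292.9 114.8]
 [321.  129.2]
 [382.7 196.7]
 [359.4 242.9]]
0.81 275 296 119 141 284.6970802919708 129.67153284671534 274
tare_sensor 0.91 311 401 186 268
print_sensor 0.63 310 401 186 269
weight 0.83 331 348 273 297
large_bottle 0.92 254 292 213 287
{'fovy': 46.71344141377419, 'cx': 280.0172359855351, 'cy': 202.50395108488854, 'extrinsics': array([[ 7.01115987e-03, -9.99975407e-01,  1.72080578e-04,
         3.26338772e-02],
       [ 9.86159836e-01,  6.94280050e-03,  1.65651968e-01,
        -5.80955960e-01],
       [-1.65649089e-01, -9.91713477e-04,  9.86184261e-01,
        -1.21631007e+00],
       [ 0.00000000e+00,  0.00000000e+00,  0.00000000e+00,
         1.00000000e+00]]), 'shot': 8}
[[332.8 165.5]
 [337.9 154. ]
 [333.6 156.5]
 [334.  189. ]
 [356.4 249.6]
 [291.3 246. ]]
```

```bash
python3 - <<'E'
from look import *
t=env.get_state()["tcp_pos"]; out=[]
for c,(x0,y0) in (("top",(270,80)),("side",(230,60))):
    p=env.read_camera(c); im=np.ascontiguousarray(p["pixels"][:,:,::-1])
    im=cv2.resize(im[y0:y0+150,x0:x0+100],(400,600),interpolation=cv2.INTER_CUBIC)
    im=np.clip(im.astype(float)*1.6,0,255).astype(np.uint8)
    for q,col in ((t,(0,0,255)),(t+[0,0,.03],(0,255,255)),([.657,-.084,.228],(0,255,0))):
        u,v=proj(p,[q])[0]; cv2.circle(im,(int((u-x0+.5)*4),int((v-y0+.5)*4)),4,col,1)
    out.append(im)
cv2.imwrite("pics/e.png",np.hstack(out))
E
```

```text
(no output)
```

View pics/e.png

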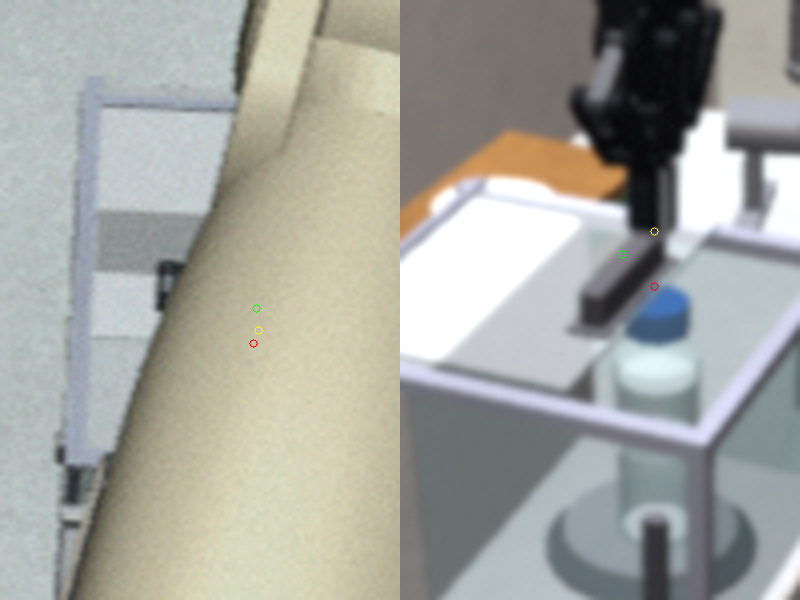

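```bash
python3 - <<'E'
from look import *
p=env.read_camera("side"); out=[]
for f,t in (("b",[.7035,-.0885,.2995]),("c",[.7035,-.0862,.2145])):
    im=cv2.imread(f"pics/{f}_side.png"); x0,y0=220,10
    im=cv2.resize(im[y0:y0+150,x0:x0+100],(400,600),interpolation=cv2.INTER_CUBIC)
    im=np.clip(im.astype(float)*1.6,0,255).astype(np.uint8)
    u,v=proj(p,[t])[0]; print(u,v); cv2.circle(im,(int((u-x0+.5)*4),int((v-y0+.5)*4)),4,(0,0,255),1)
    out.append(im)
cv2.imwrite("pics/f.png",np.hstack(out))
E
```

```text
262.8 85.1
264.5 125.2
```

View pics/f.png

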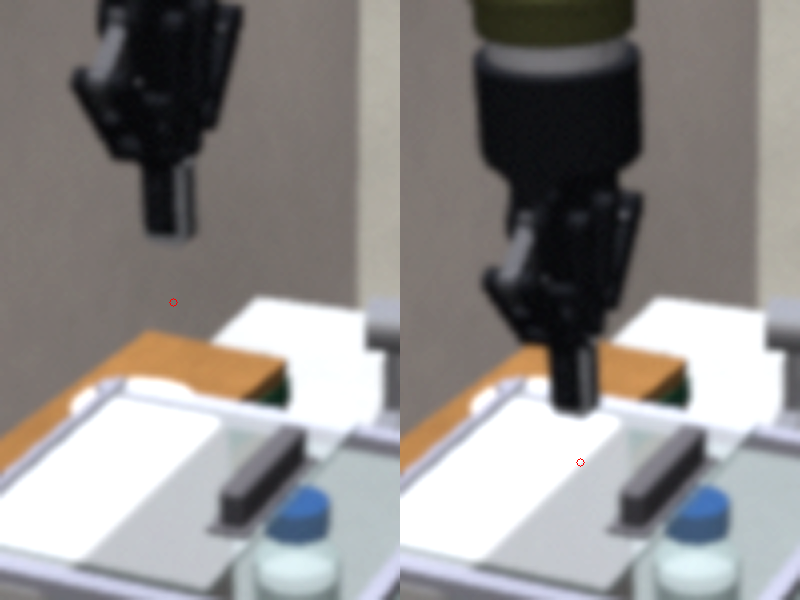

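```bash
cat >> look.py <<'E'
def ray(p,u,v):
    E=np.array(p["extrinsics"]); f=p["pixels"].shape[0]/2/np.tan(np.deg2rad(p["fovy"])/2)
    d=E[:3,:3].T@np.array([(u-p["cx"])/f,-(v-p["cy"])/f,-1]); return -E[:3,:3].T@E[:3,3], d/np.linalg.norm(d)
def tri(rs):
    A=sum(np.eye(3)-np.outer(d,d) for o,d in rs); b=sum((np.eye(3)-np.outer(d,d))@o for o,d in rs)
    x=np.linalg.solve(A,b); return x.round(4),[round(float(np.linalg.norm(np.cross(d,x-o))),4) for o,d in rs]
E
python3 - <<'E'
from look import *
ps=env.read_camera("side"); pt=env.read_camera("top"); t=env.get_state()["tcp_pos"]; print(t)
print("knuckle",tri([ray(ps,275,85),ray(pt,313,151)]))
print("handle",tri([ray(ps,285,127),ray(pt,333,159)]))
print("bottle cap,weight,petri",tri([ray(ps,340,278),ray(pt,255,244)]),proj(ps,[[.474,.1044,.047],[.607,.105,.14],[.72,.12,.06]]),proj(pt,[[.474,.1044,.047],[.607,.105,.14],[.72,.12,.06]]))
o,d=ray(ps,292.5,117)
for y in (-.083,-.10,-.12,-.14,-.16): print("tip at y",y,(o+d*(y-o[1])/d[1]).round(3))
E
```

```text
[ 0.63956409 -0.08345352  0.21383892]
knuckle (array([ 0.6461, -0.029 ,  0.3298]), [0.0051, 0.0051])
handle (array([ 0.655 , -0.083 ,  0.2201]), [0.0018, 0.0018])
bottle cap,weight,petri (array([0.4759, 0.1012, 0.0355]), [0.0025, 0.0025]) [[342.1 275.2]
 [272.3 219. ]
 [216.9 243.3]] [[253.4 243.4]
 [251.9 185.4]
 [248.7 149.2]]
tip at y -0.083 [ 0.641 -0.083  0.245]
tip at y -0.1 [ 0.647 -0.1    0.236]
tip at y -0.12 [ 0.655 -0.12   0.225]
tip at y -0.14 [ 0.663 -0.14   0.214]
tip at y -0.16 [ 0.671 -0.16   0.204]
```

The pictures show the fingertips at about z = 0.245 (tip at (292,117) in the side view), about 30 mm above the reported TCP height. They passed over the handle without touching it, and the door hasn't moved. I'll go back behind the handle and come down lower, checking by eye.

Emit:
move_arm --targets '[[[0, 0, -15], [0, 0, 0], 1], [[30, 0, -15], [0, 0, 0], 1], [[64, 0, -15], [0, 0, 0], 1], [[64, 0, 0], [0, 0, 0], 1], [[64, 0, 15], [0, 0, 0], 1]]'

```text
clock: 6.92
tcp_pos: [0.7044, -0.0862, 0.1992]
orientation: [0.0, 1.0, -0.02, 0.001]
wrist_force: [0.7, -0.2, 0.1]
finger_gap: 0.0
grip_force: 0.0
```

Emit:
move_arm --targets '[[[0, 0, 4], [0, 0, 0], 1], [[0, 0, 8], [0, 0, 0], 1], [[0, 0, 8], [0, 0, 0], 1]]'

```text
clock: 7.3
tcp_pos: [0.7036, -0.0861, 0.1915]
orientation: [0.0, 1.0, -0.021, 0.0]
wrist_force: [0.5, 0.2, 1.2]
finger_gap: 0.0
grip_force: 0.0
```

```bash
python3 - <<'E'
from look import *
s=env.get_state(); t=s["tcp_pos"]; print(s["clock"],t,s["wrist_force"])
p=env.read_camera("side"); im=np.ascontiguousarray(p["pixels"][:,:,::-1]); x0,y0=230,80
im=cv2.resize(im[y0:y0+75,x0:x0+100],(800,600),interpolation=cv2.INTER_CUBIC)
im=np.clip(im.astype(float)*1.5,0,255).astype(np.uint8)
for dz,c in ((0,(0,0,255)),(.02,(0,255,255)),(.03,(0,255,0))):
    u,v=proj(p,[t+[0,0,dz]])[0]; print(u,v); cv2.circle(im,(int((u-x0+.5)*8),int((v-y0+.5)*8)),4,c,1)
cv2.imwrite("pics/g.png",im)
E
```

```text
7.3 [ 0.703564   -0.08611799  0.19154698] [0.48484012 0.18569317 1.17703844]
265.0 135.3
264.5 126.5
264.2 122.1
```

View pics/g.png

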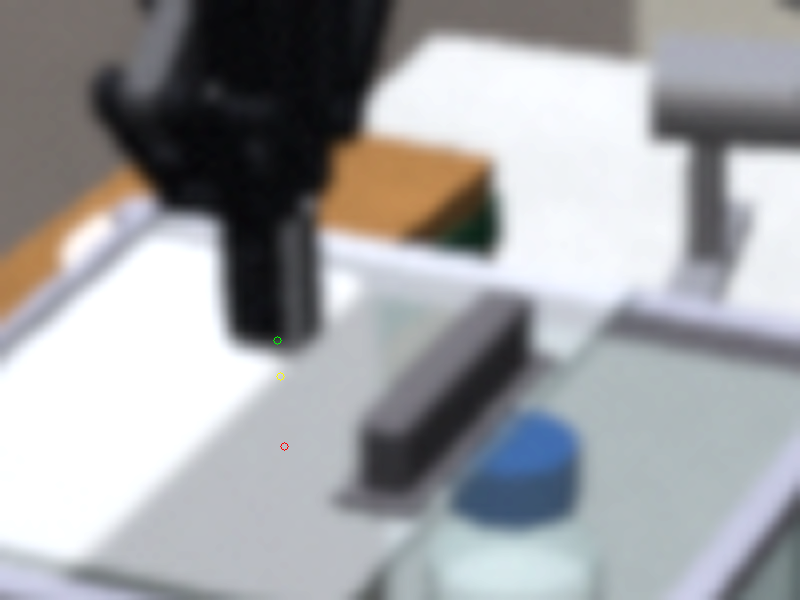

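The tip at (278,340) coincides with the +30 mm mark, so the true tip height is about 0.221. I'll go down 7 mm more and then push slowly, watching the force.

Emit:
move_arm --targets '[[[0, 0, 3], [0, 0, 0], 1], [[0, 0, 5], [0, 0, 0], 1], [[0, 0, 7], [0, 0, 0], 1], [[0, 0, 7], [0, 0, 0], 1]]'

```text
clock: 7.85
tcp_pos: [0.7033, -0.086, 0.1836]
orientation: [-0.0, 1.0, -0.021, -0.0]
wrist_force: [-0.1, 0.9, 0.2]
finger_gap: 0.0002
grip_force: 0.0
```

Emit:
move_arm --targets '[[[-8, 0, 0], [0, 0, 0], 1], [[-15, 0, 0], [0, 0, 0], 1], [[-21, 0, 0], [0, 0, 0], 1], [[-26, 0, 0], [0, 0, 0], 1], [[-31, 0, 0], [0, 0, 0], 1]]'

```text
clock: 8.48
tcp_pos: [0.6724, -0.0848, 0.1841]
orientation: [0.0, 1.0, -0.021, 0.0]
wrist_force: [2.1, 0.2, -0.4]
finger_gap: -0.0001
grip_force: 0.9
```

Emit:
move_arm --targets '[[[-5, 0, 0], [0, 0, 0], 1], [[-10, 0, 0], [0, 0, 0], 1], [[-15, 0, 0], [0, 0, 0], 1], [[-20, 0, 0], [0, 0, 0], 1]]'

```text
clock: 8.98
tcp_pos: [0.6524, -0.0839, 0.1841]
orientation: [0.0, 1.0, -0.02, 0.0]
wrist_force: [1.2, 0.2, 1.1]
finger_gap: 0.0002
grip_force: 0.9
```

```bash
python3 - <<'E'
from look import *
look(["door_handle"],"h",("side","side"))
go(.6,-.083,.1845)
E
```

```text
side door_handle [([0.6328, -0.0836, 0.2251], 0.65)]
side door_handle [([0.6339, -0.0838, 0.2279], 0.78)]
t 9.18 tcp [ 0.652  -0.084   0.1838] F [-0.2 -0.  -0.6] shift [-52.    1.2  -0.7] turn [0.   0.   0.02]
```

The handle is moving with the fingers (about 24 mm so far). I'll carry on, slower near the stop.

Emit:
move_arm --targets '[[[-5, 0, 0], [0, 0, 0], 1], [[-10, 0, 0], [0, 0, 0], 1], [[-15, 0, 0], [0, 0, 0], 1], [[-20, 0, 0], [0, 0, 0], 1], [[-25, 0, 0], [0, 0, 0], 1]]'

```text
clock: 9.8
tcp_pos: [0.6271, -0.0829, 0.1837]
orientation: [0.0, 1.0, -0.021, -0.0]
wrist_force: [2.1, -0.0, -1.4]
finger_gap: -0.0003
grip_force: 0.9
```

Emit:
move_arm --targets '[[[-5, 0, 0], [0, 0, 0], 1], [[-10, 0, 0], [0, 0, 0], 1], [[-14, 0, 0], [0, 0, 0], 1], [[-17, 0, 0], [0, 0, 0], 1], [[-20, 0, 0], [0, 0, 0], 1]]'

```text
clock: 10.42
tcp_pos: [0.6074, -0.0821, 0.184]
orientation: [0.0, 1.0, -0.021, 0.0]
wrist_force: [1.9, -0.9, -1.2]
finger_gap: 0.0005
grip_force: 0.8
```

Emit:
move_arm --targets '[[[-1, 0, 0], [0, 0, 0], 1], [[-2, 0, 0], [0, 0, 0], 1], [[-3, 0, 0], [0, 0, 0], 1]]'

```text
clock: 10.8
tcp_pos: [0.6047, -0.082, 0.184]
orientation: [0.0, 1.0, -0.021, 0.0]
wrist_force: [1.3, 0.0, -0.7]
finger_gap: 0.0
grip_force: 0.8
```

Emit:
move_arm --targets '[[[-1, 0, 0], [0, 0, 0], 1], [[-2, 0, 0], [0, 0, 0], 1], [[-3, 0, 0], [0, 0, 0], 1]]'

```text
clock: 11.18
tcp_pos: [0.6016, -0.0819, 0.184]
orientation: [0.0, 1.0, -0.021, 0.0]
wrist_force: [1.1, 0.5, -1.3]
finger_gap: -0.0
grip_force: 0.8
```

Emit:
move_arm --targets '[[[-1, 0, 0], [0, 0, 0], 1], [[-2, 0, 0], [0, 0, 0], 1]]'

```text
clock: 11.42
tcp_pos: [0.5997, -0.0818, 0.184]
orientation: [0.0, 1.0, -0.021, 0.0]
wrist_force: [2.2, 0.7, 0.8]
finger_gap: -0.0002
grip_force: 1.3
```

Emit:
move_arm --targets '[[[-1, 0, 0], [0, 0, 0], 1], [[-2, 0, 0], [0, 0, 0], 1]]'

```text
clock: 11.68
tcp_pos: [0.5985, -0.0817, 0.184]
orientation: [0.0, 1.0, -0.02, 0.001]
wrist_force: [5.6, 0.7, -1.8]
finger_gap: -0.0002
grip_force: 3.0
```

Emit:
move_arm --targets '[[[-1, 0, 0], [0, 0, 0], 1], [[-1, 0, 0], [0, 0, 0], 1]]'

```text
clock: 11.92
tcp_pos: [0.5982, -0.0817, 0.184]
orientation: [0.0, 1.0, -0.02, 0.002]
wrist_force: [6.9, 0.6, -1.9]
finger_gap: -0.0002
grip_force: 3.5
```

Emit:
move_arm --targets '[[[5, 0, 0], [0, 0, 0], 1], [[20, 0, 0], [0, 0, 0], 1], [[20, 0, -30], [0, 0, 0], 1], [[20, 0, -80], [0, 0, 0], 1], [[20, 0, -110], [0, 0, 0], 1]]'

```text
clock: 12.55
tcp_pos: [0.6159, -0.0826, 0.2961]
orientation: [0.0, 1.0, -0.021, -0.0]
wrist_force: [0.8, 0.2, 0.4]
finger_gap: -0.0001
grip_force: 0.0
```

```bash
python3 - <<'E'
from look import *
look(["door_handle","tare_sensor","balance"],"i",("side","side"))
p=env.read_camera("side"); print(proj(p,[[.582,-.084,.228],[.587,-.084,.228]]))
go(.461,-.160,.295)
E
```

```text
side door_handle [([0.5826, -0.0819, 0.2289], 0.67)]
side tare_sensor [([0.4595, -0.1623, 0.0416], 0.62)]
side balance [([0.6204, -0.0853, -0.0029], 0.8)]
side door_handle [([0.5824, -0.0813, 0.2271], 0.51)]
side tare_sensor [([0.4612, -0.1629, 0.0406], 0.91)]
side balance [([0.6214, -0.0796, 0.0005], 0.96)]
[[321.  129.2]
 [318.5 128.8]]
t 13.0 tcp [ 0.6158 -0.0824  0.2925] F [ 0.4  0.7 -1.2] shift [-151.5   83.9   -2.2] turn [-0.    0.02  0.02]
```

The door is shut: the handle reads x = 0.5825 against an expected 0.582, and the force rose at the stop. Next I'll go over the tare sensor.

Emit:
move_arm --targets '[[[-45, 25, 0], [0, 0, 0], 1], [[-95, 53, 0], [0, 0, 0], 1], [[-140, 78, 0], [0, 0, 0], 1], [[-151, 84, 10], [0, 0, 0], 1], [[-151, 84, 50], [0, 0, 0], 1]]'

```text
clock: 13.62
tcp_pos: [0.4624, -0.1615, 0.2453]
orientation: [0.001, 1.0, -0.022, 0.002]
wrist_force: [0.7, -0.9, 0.7]
finger_gap: 0.0001
grip_force: 0.0
```

Emit:
move_arm --targets '[[[0, 0, 40], [0, 0, 0], 1], [[0, 0, 80], [0, 0, 0], 1], [[0, 0, 120], [0, 0, 0], 1], [[0, 0, 140], [0, 0, 0], 1], [[0, 0, 140], [0, 0, 0], 1]]'

```text
clock: 14.25
tcp_pos: [0.4602, -0.1592, 0.1019]
orientation: [-0.001, 1.0, -0.021, -0.002]
wrist_force: [-0.4, 0.2, 0.9]
finger_gap: -0.0003
grip_force: 0.0
```

```bash
python3 - <<'E'
from look import *
go(.461,-.161,.041)
t=env.get_state()["tcp_pos"]
p=env.read_camera("side"); im=np.ascontiguousarray(p["pixels"][:,:,::-1]); x0,y0=310,110
im=cv2.resize(im[y0:y0+120,x0:x0+160],(800,600),interpolation=cv2.INTER_CUBIC)
im=np.clip(im.astype(float)*1.5,0,255).astype(np.uint8)
for q,c in ((t,(0,0,255)),(t+[0,0,.03],(0,255,0)),([.461,-.161,.046],(255,0,255))):
    u,v=proj(p,[q])[0]; print(u,v); cv2.circle(im,(int((u-x0+.5)*5),int((v-y0+.5)*5)),4,c,1)
cv2.imwrite("pics/j.png",im)
E
```

```text
t 14.25 tcp [ 0.4602 -0.1592  0.1019] F [-0.4  0.2  0.9] shift [ 1.1  1.9 60.9] turn [-0.01  0.03  0.02]
385.2 175.6
386.7 163.6
382.4 196.3
```

View pics/j.png

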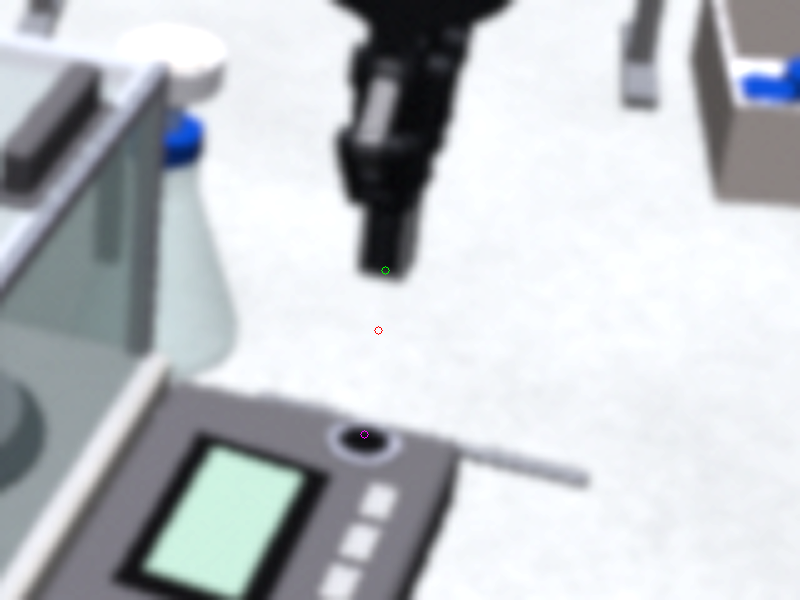

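The tip at (385,272) again fits the +30 mm mark, and the lens at (364,438) is where I projected it. I'll descend 60 mm, which puts the true tip 25 mm above the lens.

Emit:
move_arm --targets '[[[0, 1, 30], [0, 0, 0], 1], [[1, 1, 45], [0, 0, 0], 1], [[1, 2, 54], [0, 0, 0], 1], [[1, 2, 60], [0, 0, 0], 1], [[1, 2, 60], [0, 0, 0], 1]]'

```text
clock: 14.92
tcp_pos: [0.4632, -0.1623, 0.0439]
orientation: [0.0, 1.0, -0.021, -0.0]
wrist_force: [0.6, 0.7, 0.2]
finger_gap: 0.0003
grip_force: 0.0
```

```bash
python3 - <<'E'
from look import *
go(.461,-.161,.041)
t=env.get_state()["tcp_pos"]+[0,0,.03]; out=[]
for n,(x0,y0) in (("side",(340,110)),("top",(310,180))):
    p=env.read_camera(n); im=np.ascontiguousarray(p["pixels"][:,:,::-1])
    im=cv2.resize(im[y0:y0+120,x0:x0+80],(400,600),interpolation=cv2.INTER_CUBIC)
    im=np.clip(im.astype(float)*1.5,0,255).astype(np.uint8)
    for q,c in ((t,(0,255,0)),([.461,-.161,.046],(255,0,255)),([.461,-.161,.071],(0,0,255))):
        u,v=proj(p,[q])[0]; cv2.circle(im,(int((u-x0+.5)*5),int((v-y0+.5)*5)),4,c,1)
    out.append(im)
cv2.imwrite("pics/k.png",np.hstack(out))
E
```

```text
t 14.93 tcp [ 0.4632 -0.1623  0.0439] F [0.6 0.7 0.2] shift [-2.2 -1.2  2.9] turn [0.   0.   0.02]
```

View pics/k.png

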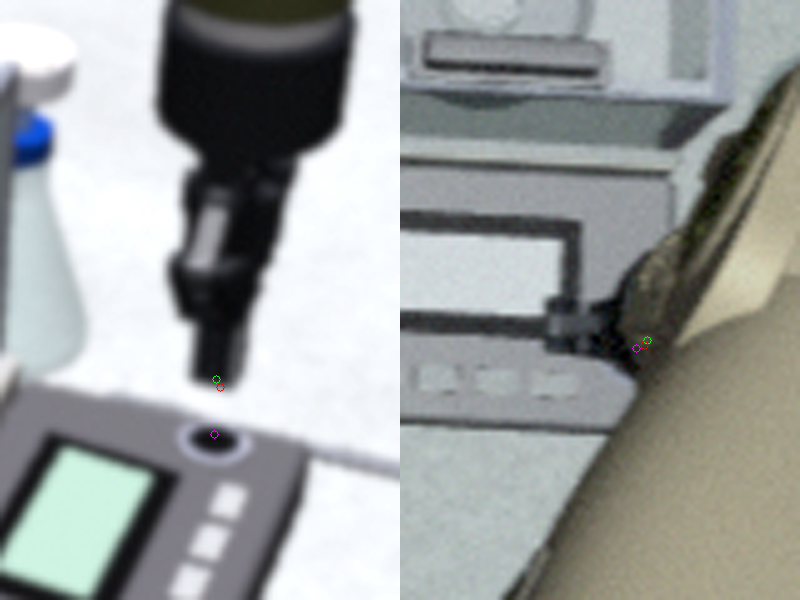

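The tip at (215,382) hangs over the lens at (214,438), about 27 mm up, and the top view agrees. I'll trim by 2 mm and dwell.

Emit:
move_arm --targets '[[[-2, -1, 2], [0, 0, 0], 1], [[-2, -1, 2], [0, 0, 0], 1], [[-2, -1, 2], [0, 0, 0], 1], [[-2, -1, 2], [0, 0, 0], 1], [[-2, -1, 2], [0, 0, 0], 1]]'

```text
clock: 15.65
tcp_pos: [0.4612, -0.1612, 0.0419]
orientation: [0.0, 1.0, -0.021, 0.0]
wrist_force: [-0.0, -1.2, -0.1]
finger_gap: -0.0001
grip_force: 0.0
```

Emit:
move_arm --targets '[[[0, 0, 0], [0, 0, 0], 1], [[0, 0, 0], [0, 0, 0], 1], [[0, 0, 0], [0, 0, 0], 1], [[0, 0, 0], [0, 0, 0], 1], [[0, 0, 0], [0, 0, 0], 1]]'

```text
clock: 16.27
tcp_pos: [0.4612, -0.1612, 0.0419]
orientation: [0.0, 1.0, -0.021, 0.0]
wrist_force: [-0.9, 0.5, 0.1]
finger_gap: 0.0003
grip_force: 0.0
```

Emit:
move_arm --targets '[[[0, 0, 0], [0, 0, 0], 1], [[0, 0, 0], [0, 0, 0], 1], [[0, 0, 0], [0, 0, 0], 1], [[0, 0, 0], [0, 0, 0], 1], [[0, 0, 0], [0, 0, 0], 1]]'

```text
clock: 16.9
tcp_pos: [0.4612, -0.1612, 0.0419]
orientation: [0.0, 1.0, -0.021, 0.0]
wrist_force: [0.6, 0.1, 0.5]
finger_gap: -0.0001
grip_force: 0.0
```

Emit:
move_arm --targets '[[[0, 0, 0], [0, 0, 0], 1], [[0, 0, 0], [0, 0, 0], 1], [[0, 0, 0], [0, 0, 0], 1], [[0, 0, 0], [0, 0, 0], 1], [[0, 0, 0], [0, 0, 0], 1]]'

```text
clock: 17.52
tcp_pos: [0.4612, -0.1612, 0.0419]
orientation: [0.0, 1.0, -0.021, -0.0]
wrist_force: [-0.3, 0.2, 0.0]
finger_gap: 0.0003
grip_force: 0.0
```

Emit:
move_arm --targets '[[[0, 0, -30], [0, 0, 0], 1], [[0, 0, -80], [0, 0, 0], 1], [[0, 0, -140], [0, 0, 0], 1], [[0, 0, -200], [0, 0, 0], 1], [[0, 0, -230], [0, 0, 0], 1]]'

```text
clock: 18.15
tcp_pos: [0.4622, -0.1617, 0.2757]
orientation: [0.001, 1.0, -0.021, 0.002]
wrist_force: [0.2, -0.4, 0.2]
finger_gap: -0.0003
grip_force: 0.0
```

Emit:
move_arm --targets '[[[-20, 40, 0], [0, 0, 0], 1], [[-45, 90, 0], [0, 0, 0], 1], [[-65, 140, 0], [0, 0, 0], 1], [[-75, 170, 0], [0, 0, 0], 1], [[-75, 170, 0], [0, 0, 0], 1]]'

```text
clock: 18.77
tcp_pos: [0.3784, -0.3298, 0.2715]
orientation: [-0.0, 1.0, -0.022, -0.0]
wrist_force: [0.0, 0.3, 0.3]
finger_gap: 0.0002
grip_force: 0.0
```

```bash
python3 - <<'E'
from look import *
look(["door_handle","beaker","large_bottle","filter_flask","spatula","weight","small_bottle"],"z")
s=env.get_state(); print(s["clock"],s["tcp_pos"],s["wrist_force"],np.abs(s["qvel"]).max())
E
```

```text
top door_handle [([0.4753, 0.108, 0.0017], 0.72), ([0.5846, -0.0828, 0.2285], 0.56)]
top beaker []
top large_bottle [([0.6084, 0.1, 0.0009], 0.73)]
top filter_flask [([0.5909, -0.2706, 0.0029], 0.73)]
top spatula [([0.4548, -0.2278, 0.0035], 0.62)]
top weight [([0.4747, 0.106, -0.0011], 0.68)]
top small_bottle [([0.7112, -0.2649, -0.0002], 0.71)]
side door_handle [([0.5824, -0.08, 0.2262], 0.78)]
side beaker []
side large_bottle [([0.6035, 0.107, 0.0017], 0.73)]
side filter_flask [([0.5916, -0.2779, 0.0024], 0.92)]
side spatula [([0.45, -0.2294, 0.0025], 0.57)]
side weight [([0.4724, 0.1011, -0.0007], 0.72)]
side small_bottle []
19.575 [ 0.37930657 -0.32791865  0.27191892] [-0.11730321 -0.4041233  -0.96553496] 0.0016858040322668313
```

```bash
python3 - <<'E'
import cv2,numpy as np
a=cv2.imread("pics/z_side.png")[90:270,190:410]; b=cv2.imread("pics/z_top.png")[90:270,270:400]
f=lambda i:cv2.resize(i,None,fx=2.25,fy=2.25,interpolation=cv2.INTER_CUBIC)
cv2.imwrite("pics/final.png",np.hstack([f(a),f(b)]))
E
```

```text
(no output)
```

View pics/final.png

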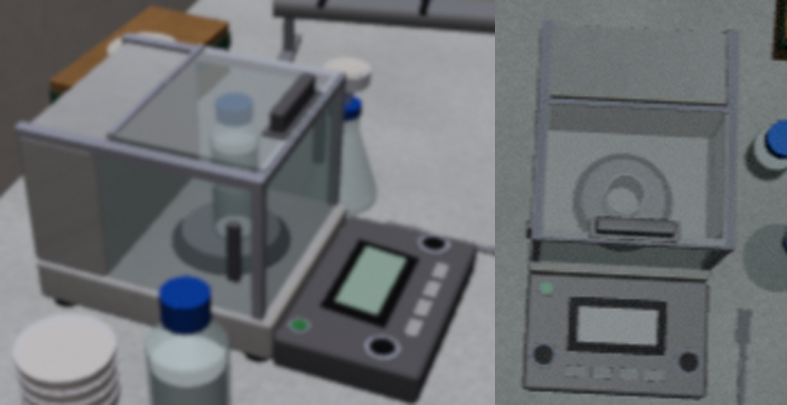

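The door is shut: the handle sits against the front rim at (292,103) in the side view and (637,228) in the top view. Everything else is in place and the hand is clear, so I'll hand in.

```bash
python3 -c "
from workcell import env
print(env.hand_in())"
```

```text
the job is handed in; nothing more can be done
None
```

I pushed the draught-shield door shut by its handle and held the fingertips about 25 mm above the tare sensor for over two seconds. I then took the hand well away and handed in at about 20 s; I couldn't read a tare confirmation on the display.

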